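Uncover the file label and hold the scanner on it

TASK

Lift the steel jug by its handle off the file box, where it covers the label, and set it down upright on the cork coaster, without tipping or dropping it. Then draw the hand scanner straight up out of its holder, slant it to about 45 degrees, and keep it raised with the glass at its lower end pointing at the middle of the label from about 10 cm away. The job finishes while you are still holding the scanner there, still and touching nothing else; leave the other things on the desk and box where they are.

Things in the scene. Friction and masses are not known exactly. Their poses are not given: they have to be found in the camera images.
- jug_handle (a point): Middle of the bar handle over the empty lidded steel jug (round, 88 mm across, foot 76 mm across, lid top 112 mm above the foot, about 0.35 kg). The bar is straight and level, 90 mm long along the jug's x axis, 14 mm wide (y), 12 mm thick; this point lies on the jug's axis, 156 mm above its foot, with a 38 mm gap between bar and lid. A post at each end of the bar leaves 70 mm clear between them. Axes are the jug's: z up. The jug starts on the file box, over the label.
- jug_center (a point): Centre of the jug's body, on its axis 56 mm above the underside of its foot, 100 mm below the bar's middle.
- jug: The whole jug; origin at the centre of the underside of its foot, z up.
- filebox: Flat closed cardboard file box lying on the desk, fixed, 244 mm (its x) by 324 mm (its y), 60 mm tall; origin at the centre of its underside. The label is on its lid.
- label (a point): Middle of the paper label (60 mm along the box's x, 90 mm along its y, with a bar code) on top of the file box's lid, 30 mm from the lid's middle towards the box's -x side, the one with the metal catch; 60 mm above the desk. Mostly covered by the jug at the start.
- coaster: Round cork coaster, 130 mm across, 5 mm thick, fixed to the desk beside the file box, to its left or its right; origin at the centre of its underside.
- coaster_top (a point): Centre of the coaster's upper face, 5 mm above the desk.
- holder: Scanner holder, fixed on the desk on the other side of the file box: foot plate 90 x 80 x 10 mm with an upright rectangular socket, outside 48 mm (its x) by 40 mm (its y), inside 38 by 30 mm, walls rising to 75 mm above the desk, floor 15 mm above the desk. Origin at the centre of its underside.
- holder_top (a point): Centre of the mouth of the socket, 75 mm above the desk.
- scanner_center (a point): Centre (half-way up) of the hand scanner, a straight bar 34 mm (its x) by 26 mm (its y) by 170 mm long (its z), about 0.12 kg. It stands loosely (2 mm play each side) upright in the holder, lower end on the socket's floor, about 110 mm of it showing above the socket. Its z axis runs along it, from the end with the glass (the lower one) to the top.
- scanner_window (a point): Middle of the scanner's glass at its lower end, 85 mm below its centre. The scanner reads along its own -z axis. Axes are the scanner's.
- scanner: The whole scanner; origin at the middle of its glass end, same axes.
- stamp: Bystander: hand stamp with a turned wooden knob, 66 mm tall, standing on the file box near a far corner. Origin at the centre of its underside.
- stapler: Bystander: desk stapler, 130 x 34 x 53 mm, lying on the desk. Origin at the centre of its underside.
- tape: Bystander: tape dispenser, 130 x 50 x 84 mm, on the desk. Origin at the centre of its underside.
- glass: Bystander: empty drinking glass, 76 mm across, 85 mm tall, on the desk. Origin at the centre of its underside.
- penpot: Bystander: pen pot, 76 mm across, 100 mm tall, pens reaching 165 mm, on the desk. Origin at the centre of its underside.
- calculator: Bystander: pocket calculator, 140 x 90 x 17 mm, lying on the desk. Origin at the centre of its underside.
- clipcup: Bystander: low cup of paper clips, 68 mm across, 35 mm tall, on the desk. Origin at the centre of its underside.
Not all that is in view belongs to the job. What is shaped like the scanner but orange is not meant.

How it is judged:
By the outcome, as a careful person would: the job done as asked, in the order asked, and still so for the second after the job is handed in, while the arm keeps its last pose, push and grip.
It also fails if it takes over 56 s, if anything falls off the work surface, if the arm or the gripper's body presses on something with over 40 N, if the wrist force passes 120 N, or if a joint passes its speed limit or range.

ROBOT

A 7-joint arm with a two-finger parallel gripper is mounted at the origin on the work surface. World frame = base frame: x ahead of the robot, y to its left, z up, the work surface at z = 0. Lengths are in m, angles in rad, forces in N, time in s.
With the tool pointing down it reaches from about 0.425 to 0.875 m from the base axis. Payload 4.7 kg.
Tool frame: the origin (TCP) lies at the very end of the fingers, on their centre line; the grasp point (between the pads) lies behind it (ctrl.tcp_to_grasp is the y of the grasp point in the tool frame, in m); y points along the fingers, x is the direction in which the jaws open and shut, and the axes are right-handed (so a half turn about y gives the same grasp; the last joint's range is limited). The gripper opens to 87 mm and grips with 3 to 60 N. Pads are 19 mm wide; open, the fingers measure 117 mm over their backs; the gripper's body (75 mm by 190 mm) begins 51 mm behind the grasp point.
Start: joints at [1.176, 0.321, -0.07, 1.45, 0.023, 1.371, -0.057], TCP at [0.258, -0.596, 0.223] pointing down, gripper open.
Joint ranges: [-2.86, 2.86], [-0.3, 2.09], [-1.38, 1.24], [0.06, 2.45], [-1.56, 4.7], [0.09, 2.05], [-2.69, 2.69]. Speed limits (rad/s): [2.57, 2.57, 3.14, 3.14, 3.14, 3.14, 3.14].

INTERFACE

Orientations are given as a rotation vector (axis times angle).
In Python, from bench import ctrl, get_image, workorder gives the robot as it stands.
- The arm moves only by the tool drive_tool, never from a script. Its argument "increments" is text: rows parted by semicolons, each of 5 numbers parted by spaces: the shift along the tool's x, y, z in mm, then the turn about the tool's y in degrees, then the closure in counts, from 0 (fully open) to 255 (shut). In form: tx ty tz yaw fingers; .... A call has 1 to 20 rows; each row shifts and turns the commanded pose from where the row before left it, along the tool's axes as they then stand; what a row does not reach is not made up. A row lasts 1/8 s, in which the tool goes at most 62.5 mm and 10.7 degrees, less where a joint would pass 70% of its speed; a pose out of reach is approached as far as the arm can. A call is refused whole if a number of a shift passes 62.5 or a number of a turn 10.7, either way. A call with a gripper value outside its range is refused whole. The fingers move at their own pace and stop on an object; "squeeze" is the grip in N (left out, the last holds). Time passes only in rows, so rows that do not move let the fingers close. It gives the time, the measured TCP pose, the force and the opening at its end, in the units of the state.
- ctrl.get_state(): the state, without advancing time (a new reading comes with each control period).
- get_image(name): name is "side" or "top"; returns a dict with "img" (420x560x3 uint8, red, green, blue), "mtx" (3x3 intrinsics, pixels), "camera_from_world" (4x4, takes a point from world to camera coordinates). Camera axes: x right, y up, looking along -z (the intrinsics and any distortion apply to the point x, -y, -z); pixel columns grow to the right and rows downward; lengths in m; the calibration is good to about 2 mm. A picture is of the moment at which its call begins. There is no depth.
- workorder.close_job(): hands the job in, once; it reports no verdict.
The state is a dict: "time": time; "joint_positions": joint angles; "qd": joint speeds; "joint_torque": joint torques, N m; "position": TCP position; "tool_rot": TCP orientation; "ft_force": force on the tool from outside, world axes, zero at the start; "torque": the same for the moment, N m; "grip_width": opening from 0.0 (shut) to 1.0 (fully open).
Only numpy, scipy, OpenCV 4.12 (cv2) and the standard library are available. Lean on these libraries where they do the work, as an engineer would, in place of code of your own. Each camera call takes 0.05 s, during which the arm holds its last target.

## Working session

There is one attempt and no reset: what is moved stays moved. The work goes in short steps, Python scripts to look and compute and a tool call to move; the robot and the scene stay as the last step left them, time stands still between calls to the robot, and variables do not carry over. Pictures are saved under pics/ and viewed, and the job is handed in when it is done.

Besides the shell and the picture viewer there is one more tool, called after "Emit:" as name(argument=value, ...), one argument or row to a line, values as JSON. drive_tool: Moves the arm, as the interface text tells. Its arguments: {"type":"object","properties":{"increments":{"type":"string"},"squeeze":{"type":"number"}},"required":["increments"]}

```bash
mkdir -p pics; ls; python3 - <<'E'
from bench import ctrl,get_image
import cv2,numpy as np
for n in("side","top"):
    d=get_image(n); cv2.imwrite(f"pics/{n}0.png",d["img"][:,:,::-1]); np.savez(f"pics/{n}0.npz",**d)
    print(n,d["mtx"].tolist(),np.round(d["camera_from_world"],4).tolist(),[k for k in d])
print(ctrl.get_state(),ctrl.tcp_to_grasp)
E
```

```text
pics
side [[542.900113318252, 0.0, 283.5526538263295], [0.0, 542.900113318252, 214.2038147065915], [0.0, 0.0, 1.0]] [[-0.868, -0.4961, 0.0209, 0.5236], [0.3264, -0.5384, 0.7769, -0.3005], [-0.3741, 0.6812, 0.6293, -1.4305], [0.0, 0.0, 0.0, 1.0]] ['img', 'mtx', 'camera_from_world']
top [[450.92808005448126, 0.0, 277.76735891553886], [0.0, 450.92808005448126, 205.58076746769459], [0.0, 0.0, 1.0]] [[-0.0124, -0.9999, 0.0066, -0.0039], [0.9969, -0.0119, 0.078, -0.5965], [-0.0779, 0.0075, 0.9969, -1.7473], [0.0, 0.0, 0.0, 1.0]] ['img', 'mtx', 'camera_from_world']
{'time': 0.1, 'joint_positions': array([ 1.17610394,  0.32176829, -0.07009912,  1.45154626,  0.0226231 ,
        1.3708255 , -0.05694189]), 'qd': array([-3.59268809e-05, -2.11924229e-03, -2.64708360e-04, -1.43057583e-03,
        4.61491657e-05,  1.13020559e-03, -1.38448412e-03]), 'joint_torque': array([-1.71807174e-04, -4.92571557e+01, -4.05735550e-01, -3.13396668e+01,
       -6.41230540e-02,  3.95461684e-02,  6.22866060e-05]), 'position': array([ 0.25813172, -0.59599878,  0.2215618 ]), 'tool_rot': array([-1.37441427,  0.90416692, -0.90164989]), 'ft_force': array([-0.49042228, -0.31652305, -0.14888772]), 'torque': array([-0.01000956,  0.02042388, -0.06648081]), 'grip_width': 0.9984773539783489} -0.0187
```

View pics/side0.png

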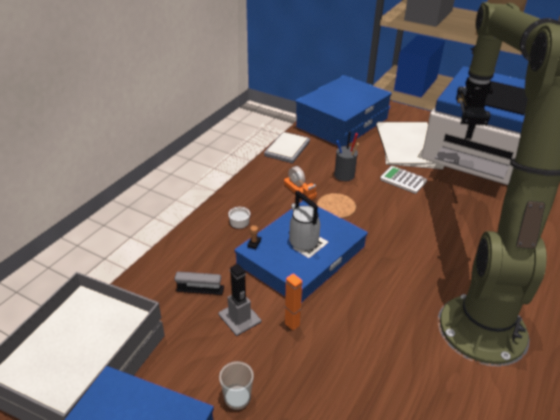

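View pics/top0.png

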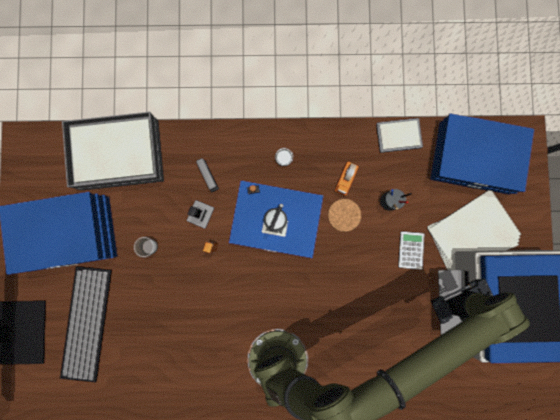

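The side view shows the jug on the box at (305,228), the coaster at (337,205), the dark bar in its grey holder at (238,290), and a bare-standing orange bar at (293,302). In the top view these are at (275,220), (345,214), (200,213) and (208,247). The dark bar fits the scanner because it stands in the holder socket. The orange one is a decoy. I'll confirm this in enlarged crops.

```bash
python3 - <<'E'
import cv2
a=cv2.imread("pics/side0.png");b=cv2.imread("pics/top0.png")
cv2.imwrite("pics/sc.png",cv2.resize(a[155:355,210:380],None,fx=3,fy=3,interpolation=cv2.INTER_CUBIC)[:600])
cv2.imwrite("pics/tc.png",cv2.resize(b[150:270,180:380],None,fx=4,fy=4,interpolation=cv2.INTER_CUBIC))
E
```

```text
(no output)
```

View pics/sc.png

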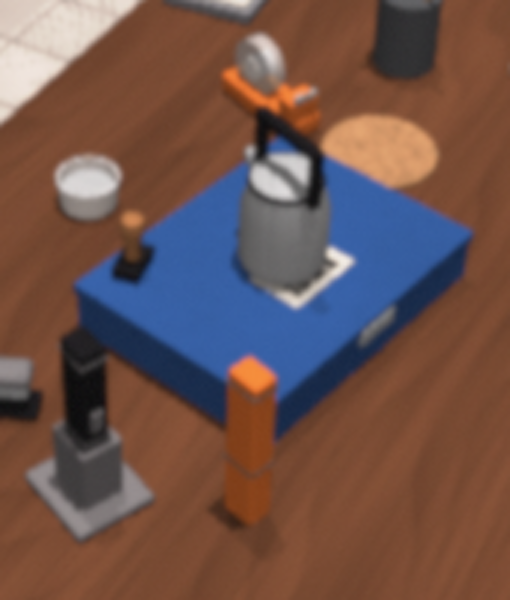

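View pics/tc.png

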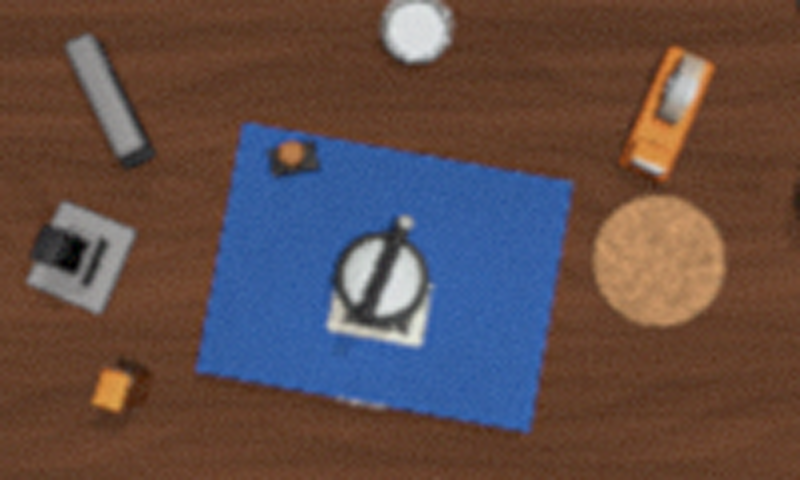

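Crops confirm it: the dark bar in the grey socket is the scanner; the orange bar has no holder. I'll fit the poses.

```bash
cat > h.py <<'E'
import numpy as np,cv2
from scipy.optimize import least_squares
from scipy.spatial.transform import Rotation as R
D={n:dict(np.load(f"pics/{n}0.npz")) for n in("side","top")}
def proj(P,n):
    d=D[n];P=np.atleast_2d(P);T=d["camera_from_world"]
    c=P@T[:3,:3].T+T[:3,3]; c=c*[1,-1,-1]; u=c@d["mtx"].T
    return u[:,:2]/u[:,2:]
def S(p): return (np.array(p,float)+.5)/3-.5+[210,155]
def T(p): return (np.array(p,float)+.5)/4-.5+[180,150]
def ray(px,n,z):
    d=D[n];M=d["camera_from_world"];v=np.linalg.solve(d["mtx"],[px[0],px[1],1])*[1,-1,-1]
    o=-M[:3,:3].T@M[:3,3];w=M[:3,:3].T@v
    return o+w*(z-o[2])/w[2]
def tri(a,b):
    f=lambda X:np.r_[proj(X,"side")[0]-a,proj(X,"top")[0]-b]
    r=least_squares(f,[.6,0,.1]);return r.x,r.fun
def fitpose(pts,obs,x0):  # obs list of (view,px) ; planar pose
    def W(q):
        c,s=np.cos(q[2]),np.sin(q[2]);P=np.array(pts,float)
        return np.c_[q[0]+c*P[:,0]-s*P[:,1],q[1]+s*P[:,0]+c*P[:,1],P[:,2]]
    def f(q):
        w=W(q);return np.concatenate([proj(w[i],o[0])[0]-o[1] for i,o in enumerate(obs)])
    r=least_squares(f,x0);return r.x,r.fun.round(1)
E
python3 - <<'E'
from h import *
np.set_printoptions(precision=4,suppress=True)
# box: far-left(+x,+y),far-right(+x,-y),near-right(-x,-y),near-left
P=[(.122,.162,.06),(.122,-.162,.06),(-.122,-.162,.06),(-.122,.162,.06)]
o=[("top",T(p)) for p in[(244,124),(573,182),(530,432),(196,374)]]
# side: (78,286)= far? +y,+x corner ; (472,233)= -x,-y ; (277,400 approx)= -x,+y top
P2=P+[P[0],P[2]]; o2=o+[("side",S((77,286))),("side",S((472,234)))]
print("box",*fitpose(P2,o2,[.6,0,0])); print(fitpose(P,o,[.6,0,0])[0])
print("coaster",ray(T((659,260)),"top",.005),ray(S((380,151)),"side",.005))
print("holder plate ctr", [ray(T(p),"top",.01) for p in[(64,202),(136,231),(99,313),(27,284)]])
print("side plate",[ray(S(p),"side",.01) for p in[(27,474),(84,535),(155,493)]])
# scanner top corners side: top face (63,347),(85,330),(108,341),(84,364)
print("scan top side",ray(S((85,346)),"side",.185),"top",ray(T((46,244)),"top",.185))
# socket mouth
# jug bar ends: side (260,112)-(322,160); top (405,228)?-(372,312)
b=tri(S((291,135)),T((383,272)));print("bar mid",b)
print("lid top ctr",ray(T((381,278)),"top",.172),ray(S((287,178)),"side",.172))
E
```

```text
box [ 0.5413 -0.0024 -0.1867] [-0.7  0.2 -0.3  0.2 -0.1  0.4 -0.2  0.2 -1.1 -0.8  1.  -1.4]
[ 0.5422 -0.0037 -0.1878]
coaster [ 0.5588 -0.275   0.005 ] [ 0.5549 -0.2718  0.005 ]
holder plate ctr [array([0.623 , 0.3133, 0.01  ]), array([0.5934, 0.2422, 0.01  ]), array([0.5129, 0.2787, 0.01  ]), array([0.5423, 0.3496, 0.01  ])]
side plate [array([0.6203, 0.3175, 0.01  ]), array([0.5398, 0.3481, 0.01  ]), array([0.5119, 0.278 , 0.01  ])]
scan top side [0.5628 0.3018 0.185 ] top [0.5695 0.2986 0.185 ]
bar mid (array([ 0.5374, -0.0018,  0.2117]), array([-0.5129, -0.0596,  0.2719,  0.5953]))
lid top ctr [0.5362 0.0009 0.172 ] [0.5312 0.011  0.172 ]
```

```bash
python3 - <<'E'
import cv2
a=cv2.imread("pics/side0.png");b=cv2.imread("pics/top0.png")
x=cv2.resize(a[185:260,270:345],None,fx=8,fy=8,interpolation=cv2.INTER_CUBIC)
cv2.imwrite("pics/sj.png",x)
x=cv2.resize(b[190:240,180:230],None,fx=8,fy=8,interpolation=cv2.INTER_CUBIC)
y=cv2.resize(b[195:245,250:300],None,fx=8,fy=8,interpolation=cv2.INTER_CUBIC)
cv2.imwrite("pics/tj.png",cv2.hconcat([x,y]))
E
```

```text
(no output)
```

View pics/sj.png

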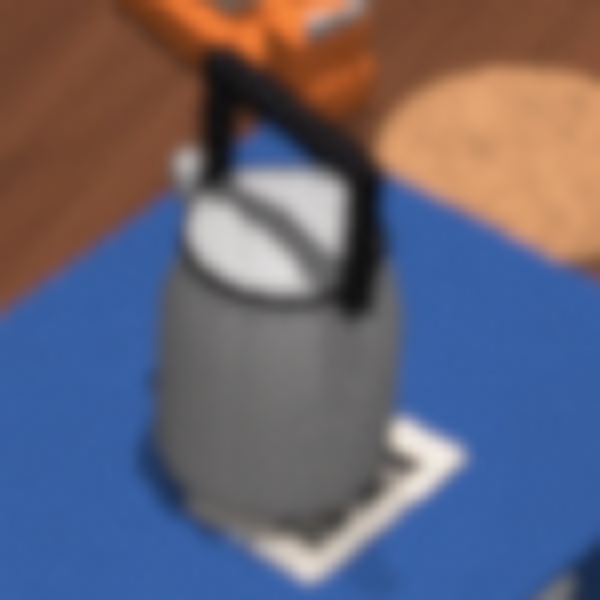

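View pics/tj.png

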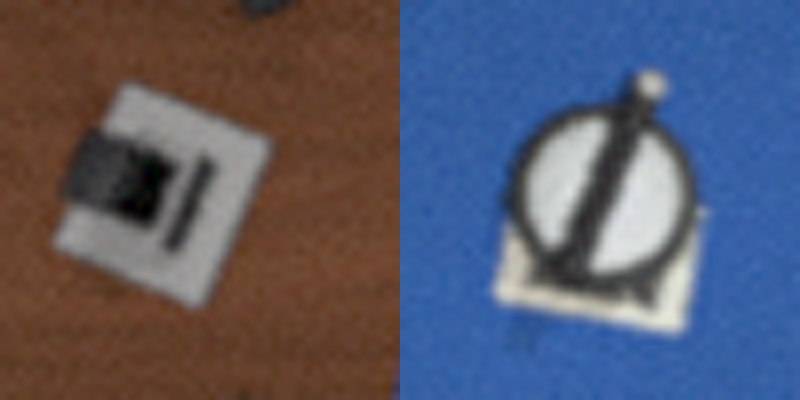

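```bash
python3 - <<'E'
from h import *
from bench import ctrl,workorder
np.set_printoptions(precision=4,suppress=True)
s=ctrl.get_state();print(R.from_rotvec(s["tool_rot"]).as_matrix(),s["position"],s["joint_positions"])
print([k for k in dir(ctrl) if k[0]!='_'],[k for k in dir(workorder) if k[0]!='_'])
J=lambda p:np.array([270,185])+(np.array(p)+.5)/8-.5
f=ray(J((222,66)),"side",.216);n=ray(J((365,178)),"side",.216)
print("bar side",f,n,(f+n)/2,np.linalg.norm(f-n),np.degrees(np.arctan2(*(f-n)[1::-1])))
K=lambda p:np.array([250,195])+(np.array(p)-[400,0]+.5)/8-.5
f=ray(K((630,100)),"top",.222);n=ray(K((575,275)),"top",.222)
print("bar top",f,n,(f+n)/2,np.linalg.norm(f-n),np.degrees(np.arctan2(*(f-n)[1::-1])))
L=lambda p:np.array([180,190])+(np.array(p)+.5)/8-.5
print("scan top face (top)",[ray(L(p),"top",.185) for p in[(90,128),(125,140),(108,215),(62,198)]])
print("holder corners",[ray(L(p),"top",.01) for p in[(128,83),(272,143),(200,308),(55,243)]])
print("lid ellipse ctr side",ray(J((276,235)),"side",.172))
E
```

```text
[[ 0.3975 -0.0008  0.9176]
 [-0.9176  0.0016  0.3975]
 [-0.0018 -1.     -0.0001]] [ 0.2581 -0.596   0.2216] [ 1.1761  0.3218 -0.0701  1.4515  0.0226  1.3708 -0.0569]
['MotionError', 'get_state', 'tcp_to_grasp'] ['close_job']
bar side [ 0.5707 -0.0114  0.216 ] [0.4991 0.0189 0.216 ] [0.5349 0.0038 0.216 ] 0.07782453302790246 -22.959197796970397
bar top [ 0.5757 -0.0115  0.222 ] [0.4999 0.0133 0.222 ] [0.5378 0.0009 0.222 ] 0.0797903241737577 -18.116645595183403
scan top face (top) [array([0.5876, 0.2998, 0.185 ]), array([0.582 , 0.2842, 0.185 ]), array([0.5487, 0.2917, 0.185 ]), array([0.5565, 0.3121, 0.185 ])]
holder corners [array([0.6238, 0.3136, 0.01  ]), array([0.5932, 0.2425, 0.01  ]), array([0.5122, 0.278 , 0.01  ]), array([0.545 , 0.3493, 0.01  ])]
lid ellipse ctr side [0.5343 0.0126 0.172 ]
```

```bash
python3 - <<'E'
import cv2
a=cv2.imread("pics/side0.png")
x=cv2.resize(a[260:335,205:305],None,fx=8,fy=8,interpolation=cv2.INTER_CUBIC)
cv2.imwrite("pics/ss.png",x)
E
```

```text
(no output)
```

View pics/ss.png

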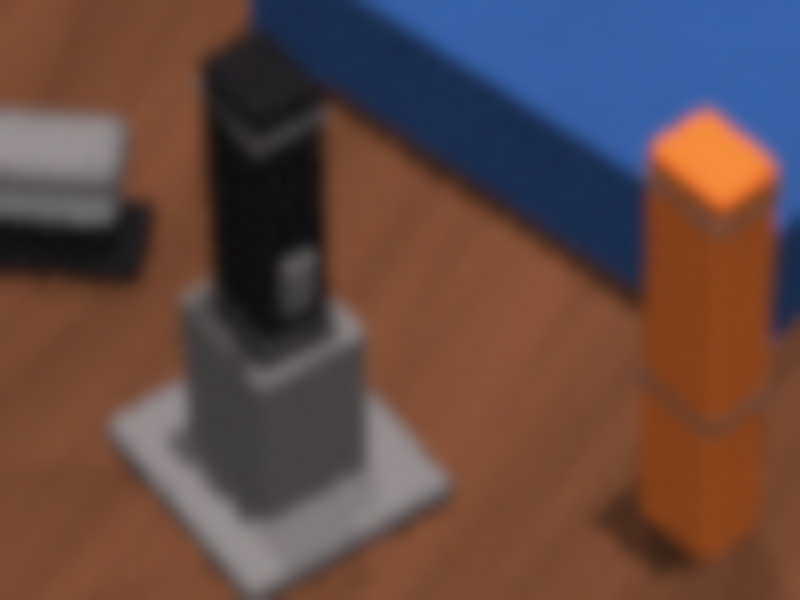

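Emit:
drive_tool(
  increments="0 -50 0 0 0; -36.5 0 41 0 0; -36.5 0 41 0 0; -36.5 0 41 0 0; -36.5 0 41 0 0; -36.5 0 41 0 0; -36.5 0 41 0 0; -36.5 0 41 0 0; -36.5 0 41 0 0; -36.5 0 41 0 0; -36.5 0 41 0 0; -36.5 0 41 0 0; -36.5 0 41 0 0; 0 0 0 8.9 0; 0 0 0 8.9 0; 0 0 0 8.9 0; 0 0 0 8.9 0; 0 0 0 8.8 0; 0 0 0 0 0",
  squeeze=40,
)

```text
time: 2.48
position: [0.5354, 0.001, 0.2721]
tool_rot: [-1.015, 1.473, -1.472]
ft_force: [-0.6, 0.6, -0.0]
grip_width: 0.999
```

```bash
cat >> h.py <<'E'
def snap(tag):
    from bench import get_image
    for n in("side","top"):
        d=get_image(n); cv2.imwrite(f"pics/{n}_{tag}.png",d["img"][:,:,::-1])
def crop(tag,n,x,y,w,h,f):
    a=cv2.imread(f"pics/{n}_{tag}.png")
    return cv2.resize(a[y:y+h,x:x+w],None,fx=f,fy=f,interpolation=cv2.INTER_CUBIC)
def st():
    from bench import ctrl
    s=ctrl.get_state();M=R.from_rotvec(s["tool_rot"]).as_matrix()
    print("t",s["time"],"pos",s["position"].round(4),"jaw az",np.degrees(np.arctan2(M[1,0],M[0,0])).round(2),"y",M[:,1].round(3),"F",s["ft_force"].round(2),"w",round(s["grip_width"]*87,1),"q",s["joint_positions"].round(2))
    return s,M
def go(x,y,z):
    s,M=st();d=np.array([x,y,z])-s["position"];print("tool mm",(M.T@d*1e3).round(1))
E
python3 - <<'E'
from h import *
go(.536,.002,.197)
snap("a")
cv2.imwrite("pics/a.png",cv2.hconcat([crop("a","side",250,130,100,100,4),crop("a","top",230,170,100,100,4)]))
print("orange",ray((T((112,390))),"top",.17),tri(S((250,377)),T((112,390))),"stamp",ray(T((291,155)),"top",.126))
E
```

```text
t 2.475 pos [0.5354 0.001  0.2721] jaw az -110.88 y [-0.001 -0.    -1.   ] F [-0.6   0.61 -0.04] w 86.9 q [ 0.51  0.09 -0.6   1.64  0.05  1.43 -2.03]
tool mm [-1.2 75.1  0.2]
orange [0.43917533 0.24223386 0.17      ] (array([0.44040533, 0.24391961, 0.16270803]), array([ 0.2728537 ,  0.03233648, -0.16872316, -0.36649186])) stamp [0.65353425 0.08294114 0.126     ]
```

View pics/a.png

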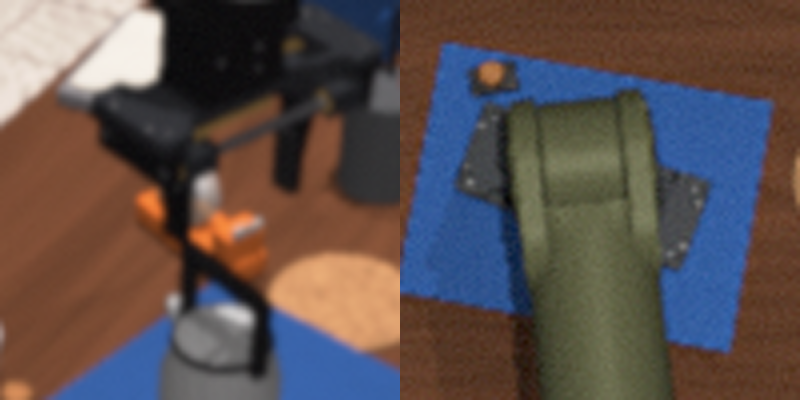

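Side crop: the open fingers, at about (180,200) and (288,185), are centred over the bar middle at (225,265). Descending and closing.

Emit:
drive_tool(
  increments="-1 25 0 0 0; 0 25 0 0 0; 0 25 0 0 0; 0 0 0 0 0; 0 0 0 0 255; 0 0 0 0 255; 0 0 0 0 255; 0 0 0 0 255; 0 0 0 0 255; 0 0 0 0 255; 0 0 0 0 255; 0 0 0 0 255",
  squeeze=40,
)

```text
time: 4.08
position: [0.536, 0.002, 0.1975]
tool_rot: [-1.013, 1.474, -1.474]
ft_force: [-0.4, -0.1, -1.1]
grip_width: 0.167
```

```bash
python3 - <<'E'
from h import *
go(.536,.002,.197)
snap("b")
cv2.imwrite("pics/b.png",crop("b","side",250,130,120,120,5))
E
```

```text
t 4.075 pos [0.536  0.002  0.1975] jaw az -110.98 y [-0. -0. -1.] F [-0.37 -0.12 -1.1 ] w 14.5 q [ 0.51  0.13 -0.6   1.75  0.08  1.28 -2.05]
tool mm [-0.   0.5 -0.1]
```

View pics/b.png

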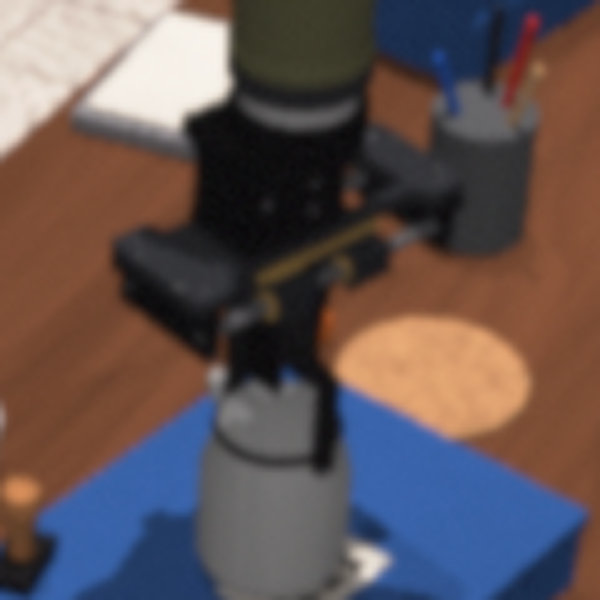

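Emit:
drive_tool(
  increments="0 -5 0 0 255; 0 -12 0 0 255; 0 -20 0 0 255; 0 -18 0 0 255; 0 -8 0 0 255; 0 -2 0 0 255; 10 0 4.5 0 255; 22 0 10 0 255; 34 0 15.5 0 255; 40 0 18 0 255; 40 0 18 0 255; 40 0 18 0 255; 34 0 15.5 0 255; 21 0 10 0 255; 10 0 4.5 0 255; 0 0 0 0 255; 0 0 0 0 255; 0 0 0 0 255",
)

```text
time: 6.42
position: [0.5531, -0.2715, 0.2629]
tool_rot: [-1.014, 1.472, -1.472]
ft_force: [-0.2, -0.2, -4.7]
grip_width: 0.155
```

```bash
python3 - <<'E'
from h import *
go(.553,-.273,.1425)
snap("c")
cv2.imwrite("pics/c.png",cv2.hconcat([crop("c","side",250,120,130,130,3),crop("c","top",290,140,130,130,3)]))
E
```

```text
t 6.425 pos [ 0.5531 -0.2715  0.2629] jaw az -110.84 y [ 0.  0. -1.] F [-0.18 -0.17 -4.71] w 13.5 q [ 0.75  0.26 -0.41  1.47  0.1   1.44 -1.6 ]
tool mm [  1.4 120.4   0.4]
```

View pics/c.png

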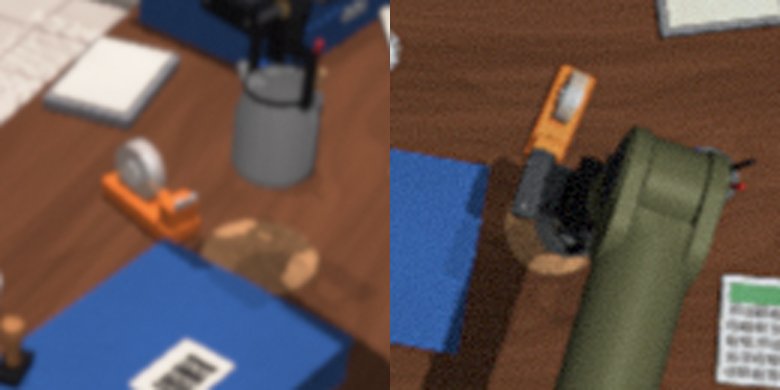

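Side crop: the jug hangs level under the gripper and the label is now uncovered. I'll lower it onto the coaster.

Emit:
drive_tool(
  increments="0 10 0 0 255; 0 20 0 0 255; 0 25 0 0 255; 0 25 0 0 255; 0 18 0 0 255; 0 10 0 0 255; 0 5 0 0 255; 0 3 0 0 255; 0 1 0 0 255; 0 1 0 0 255; 0 0 0 0 255; 0 0 0 0 255",
)

```text
time: 8.02
position: [0.5528, -0.2733, 0.1447]
tool_rot: [-1.013, 1.473, -1.474]
ft_force: [-0.7, 0.6, -5.0]
grip_width: 0.151
```

```bash
python3 - <<'E'
from h import *
st()
snap("d")
cv2.imwrite("pics/d.png",crop("d","side",270,110,120,120,5))
E
```

```text
t 8.025 pos [ 0.5528 -0.2733  0.1447] jaw az -110.98 y [ 0. -0. -1.] F [-0.66  0.57 -4.99] w 13.2 q [ 0.75  0.33 -0.41  1.63  0.14  1.22 -1.62]
```

View pics/d.png

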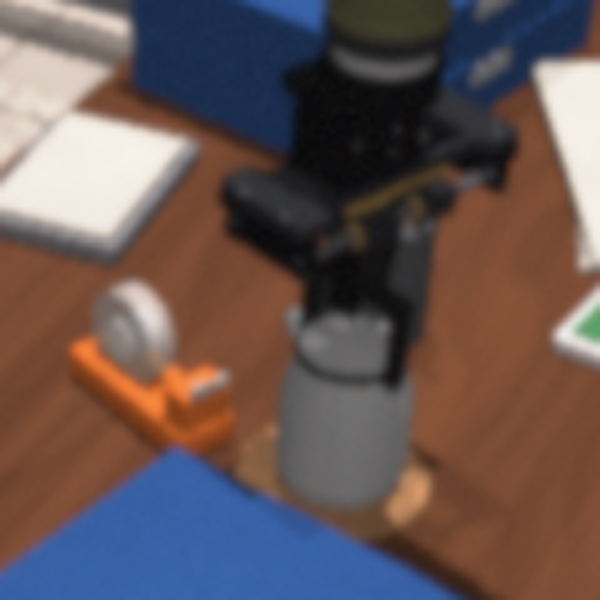

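Jug is a couple of mm above the coaster's middle, clear of the tape dispenser. Feeling for contact.

Emit:
drive_tool(
  increments="0 1 0 0 255; 0 1 0 0 255; 0 0 0 0 255; 0 0 0 0 255",
)

```text
time: 8.62
position: [0.5527, -0.2732, 0.1426]
tool_rot: [-1.013, 1.473, -1.474]
ft_force: [0.1, 0.9, -4.8]
grip_width: 0.154
```

Emit:
drive_tool(
  increments="0 0.6 0 0 255; 0 0.6 0 0 255; 0 0 0 0 255; 0 0 0 0 255",
)

```text
time: 9.12
position: [0.5531, -0.2734, 0.1426]
tool_rot: [-1.013, 1.472, -1.475]
ft_force: [-1.2, 0.6, 6.3]
grip_width: 0.155
```

Emit:
drive_tool(
  increments="0 -0.6 0 0 255; 0 0 0 0 200; 0 0 0 0 0; 0 0 0 0 0; 0 0 0 0 0; 0 0 0 0 0; 0 0 0 0 0; 0 0 0 0 0; 0 -10 0 0 0; 0 -20 0 0 0; 0 -40 0 0 0; 0 -40 0 0 0; 0 -20 0 0 0; 0 0 0 0 0",
)

```text
time: 10.88
position: [0.554, -0.2735, 0.2755]
tool_rot: [-1.01, 1.468, -1.477]
ft_force: [0.8, 1.1, 0.1]
grip_width: 1.0
```

```bash
python3 - <<'E'
from h import *
go(.567,.298,.28)
snap("e")
cv2.imwrite("pics/e.png",cv2.hconcat([crop("e","side",270,130,100,120,4),crop("e","top",200,170,100,120,4)]))
E
```

```text
t 10.875 pos [ 0.554  -0.2735  0.2755] jaw az -110.97 y [ 0.005 -0.003 -1.   ] F [0.81 1.05 0.06] w 87.0 q [ 0.75  0.25 -0.41  1.45  0.1   1.45 -1.6 ]
tool mm [-538.3   -6.  -192.3]
```

View pics/e.png

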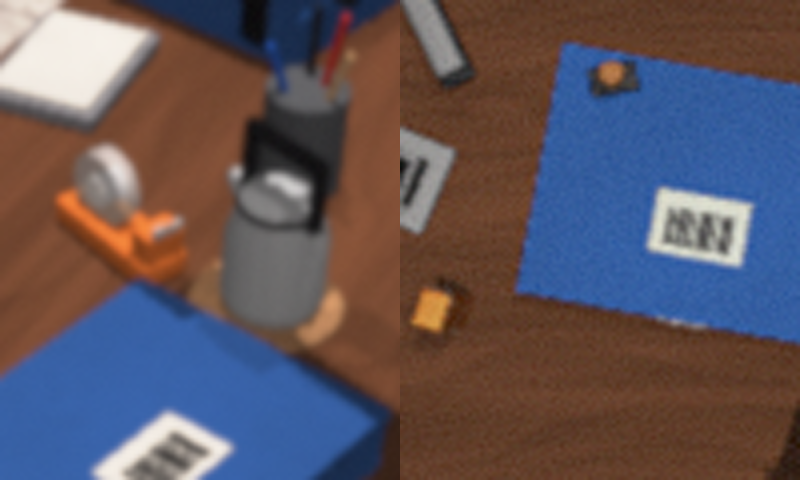

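Side crop: the jug stands upright on the coaster. Top crop: the label is fully visible, centred near (699,227). Next I'll turn and go over the scanner.

Emit:
drive_tool(
  increments="0 0 0 -8.7 0; 0 0 0 -8.7 0; 0 0 0 -8.7 0; 0 0 0 -8.7 0; 0 0 0 -8.7 0; 0 0 0 -8.7 0; 0 0 0 -8.7 0; 0 0 0 -8.7 0; 0 0 0 -8.7 0; 0 0 0 -8.7 0",
)

```text
time: 12.22
position: [0.5519, -0.273, 0.2703]
tool_rot: [-1.546, 0.326, -0.322]
ft_force: [0.1, 0.4, 0.0]
grip_width: 0.997
```

Emit:
drive_tool(
  increments="-20 0 48 0 0; -20 0 48 0 0; -20 0 48 0 0; -20 0 48 0 0; -20 0 48 0 0; -20 0 48 0 0; -20 0 48 0 0; -20 0 48 0 0; -20 0 48 0 0; -20 0 48 0 0; -20 0 48 0 0; 0 0 0 0 0; 0 0 0 0 0",
)

```text
time: 13.85
position: [0.5659, 0.2978, 0.2706]
tool_rot: [-1.548, 0.329, -0.327]
ft_force: [0.3, -0.2, 0.9]
grip_width: 1.0
```

```bash
python3 - <<'E'
from h import *
np.set_printoptions(precision=4,suppress=True)
go(.567,.298,.117)
E4=lambda p:np.array([200,170])+(np.array(p)-[400,0]+.5)/4-.5
print("label top",ray(np.mean([E4(p) for p in[(655,187),(752,203),(742,267),(648,250)]],axis=0),"top",.06))
snap("f")
cv2.imwrite("pics/f.png",cv2.hconcat([crop("f","side",195,210,130,140,3),crop("f","side",265,155,130,140,3)]))
E
```

```text
t 13.85 pos [0.5659 0.2978 0.2706] jaw az -23.96 y [-0.002 -0.002 -1.   ] F [ 0.32 -0.2   0.91] w 87.0 q [ 0.12  0.4  -0.88  1.38  0.31  1.5  -1.16]
tool mm [  1.  153.6   0.9]
label top [0.5141 0.0028 0.06  ]
```

View pics/f.png

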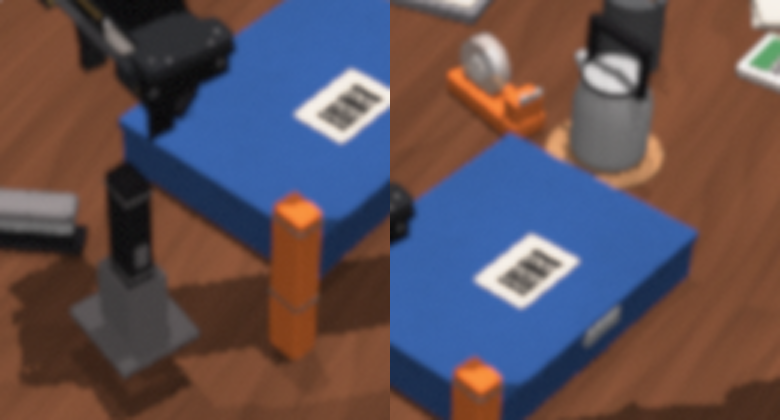

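Jug still upright; the scanner stands under the gripper. Descend part way and check centring.

Emit:
drive_tool(
  increments="0 25 0 0 0; 0 25 0 0 0; 0 20 0 0 0; 0 0 0 0 0; 0 0 0 0 0",
)

```text
time: 14.58
position: [0.5668, 0.2985, 0.2028]
tool_rot: [-1.545, 0.328, -0.33]
ft_force: [-0.1, 0.6, 0.9]
grip_width: 1.001
```

```bash
python3 - <<'E'
from h import *
go(.567,.298,.117)
s,M=st()
snap("g")
a=crop("g","side",190,220,100,100,6)
for P in [s["position"], [.567,.298,.185],[.567,.298,.075]]:
    p=proj(P,"side")[0]; cv2.circle(a,tuple(((p-[190,220]+.5)*6).astype(int)),4,(0,0,255),-1)
cv2.imwrite("pics/g.png",a)
E
```

```text
t 14.575 pos [0.5668 0.2985 0.2028] jaw az -24.02 y [ 0.001  0.001 -1.   ] F [-0.12  0.65  0.89] w 87.1 q [ 0.12  0.44 -0.86  1.48  0.33  1.38 -1.18]
tool mm [ 0.4 85.8 -0.5]
t 14.575 pos [0.5668 0.2985 0.2028] jaw az -24.02 y [ 0.001  0.001 -1.   ] F [-0.12  0.65  0.89] w 87.1 q [ 0.12  0.44 -0.86  1.48  0.33  1.38 -1.18]
```

View pics/g.png

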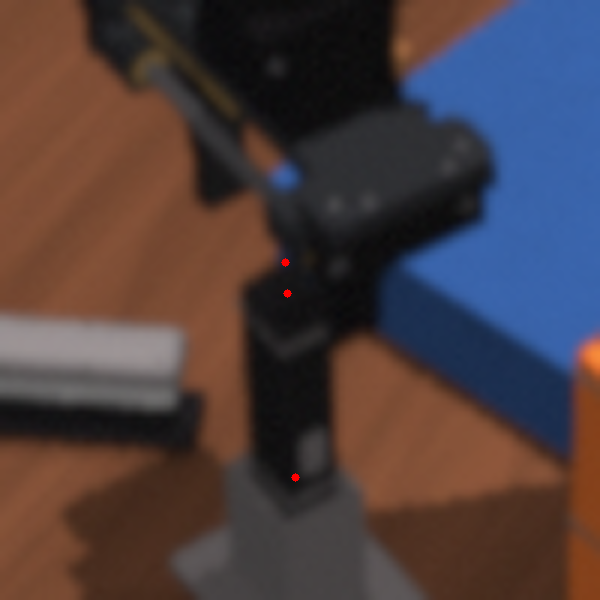

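The projected target dots sit on the scanner's top-face centre (288,293), so it is well centred. Descend, close and lift.

Emit:
drive_tool(
  increments="0 25 0 0 0; 0 25 0 0 0; 0 25 0 0 0; 0 11 0 0 0; 0 0 0 0 0; 0 0 0 0 255; 0 0 0 0 255; 0 0 0 0 255; 0 0 0 0 255; 0 0 0 0 255; 0 0 0 0 255; 0 0 0 0 255",
  squeeze=20,
)

```text
time: 16.18
position: [0.5664, 0.2984, 0.1158]
tool_rot: [-1.546, 0.328, -0.329]
ft_force: [0.6, -1.3, -1.5]
grip_width: 0.392
```

Emit:
drive_tool(
  increments="0 -3 0 0 255; 0 -8 0 0 255; 0 -12 0 0 255; 0 -15 0 0 255; 0 -15 0 0 255; 0 -15 0 0 255; 0 -15 0 0 255; 0 -10 0 0 255; 0 -5 0 0 255; 0 0 0 0 255; 0 0 0 0 255",
)

```text
time: 17.55
position: [0.5659, 0.2984, 0.2132]
tool_rot: [-1.547, 0.329, -0.328]
ft_force: [0.1, 0.6, -1.8]
grip_width: 0.386
```

```bash
python3 - <<'E'
from h import *
st()
snap("i")
cv2.imwrite("pics/i.png",crop("i","side",180,180,120,120,5))
E
```

```text
t 17.55 pos [0.5659 0.2984 0.2132] jaw az -23.98 y [-0.001 -0.001 -1.   ] F [ 0.06  0.6  -1.82] w 33.6 q [ 0.12  0.43 -0.87  1.47  0.33  1.4  -1.17]
```

View pics/i.png

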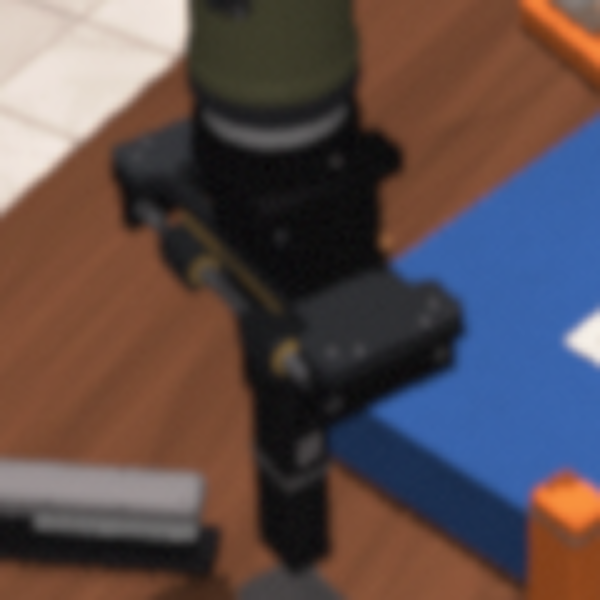

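Emit:
drive_tool(
  increments="0 0 0 -6.6 255; 0 0 0 -6.7 255; 3 0 -20 0 255; 3 0 -35 0 255; 3 0 -35 0 255; 2 0 -20 0 255; 0 20 0 0 255; 0 30 0 0 255; 0 30 0 0 255; 0 12 0 0 255; 0 0 0 0 255; 0 0 0 0 255",
)

```text
time: 19.15
position: [0.5572, 0.1894, 0.1229]
tool_rot: [-1.565, 0.145, -0.147]
ft_force: [-0.1, -0.4, -1.1]
grip_width: 0.393
```

```bash
cat >> h.py <<'E'
def boxrel(P):
    c,s_=np.cos(-.1867),np.sin(-.1867);d=np.array(P)[:2]-[.5413,-.0024];return np.array([c*d[0]+s_*d[1],-s_*d[0]+c*d[1]])
E
python3 - <<'E'
from h import *
s,M=st();print(boxrel(s["position"]))
snap("j")
cv2.imwrite("pics/j.png",cv2.hconcat([crop("j","side",200,200,130,140,3),crop("j","top",160,150,130,140,3)]))
E
```

```text
t 19.15 pos [0.5572 0.1894 0.1229] jaw az -10.64 y [ 0.002  0.001 -1.   ] F [-0.07 -0.38 -1.14] w 34.1 q [ 0.36  0.39 -0.89  1.71  0.33  1.2  -0.8 ]
[-0.01994224  0.1913883 ]
```

View pics/j.png

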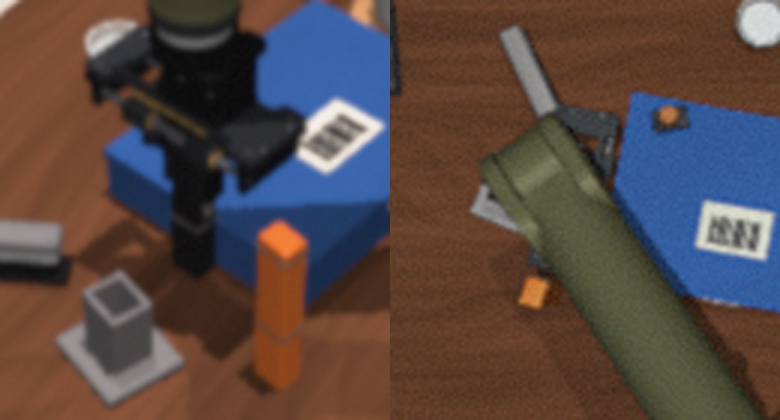

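Side crop: the scanner hangs beside the box's left face, with the orange bar and empty holder clear. I'll push it gently against the fixed box edge with a light grip, so it pivots between the pads.

Emit:
drive_tool(
  increments="0 0 0 0 255; 0 0 0 0 255; 0 0 -8 0 255; 0 0 -8 0 255; 0 0 -8 0 255; 0 0 -8 0 255; 0 0 -8 0 255; 0 0 -8 0 255; 0 0 0 0 255",
  squeeze=8,
)

```text
time: 20.38
position: [0.5475, 0.1397, 0.1217]
tool_rot: [-1.568, 0.148, -0.147]
ft_force: [-0.1, 0.8, -0.8]
grip_width: 0.387
```

```bash
python3 - <<'E'
from h import *
s,M=st();print(boxrel(s["position"]))
snap("k")
cv2.imwrite("pics/k.png",crop("k","side",200,180,130,140,4))
E
```

```text
t 20.375 pos [0.5475 0.1397 0.1217] jaw az -10.75 y [-0.001 -0.002 -1.   ] F [-0.1   0.78 -0.78] w 33.7 q [ 0.46  0.34 -0.9   1.77  0.29  1.18 -0.7 ]
[-0.0202867   0.14079565]
```

View pics/k.png

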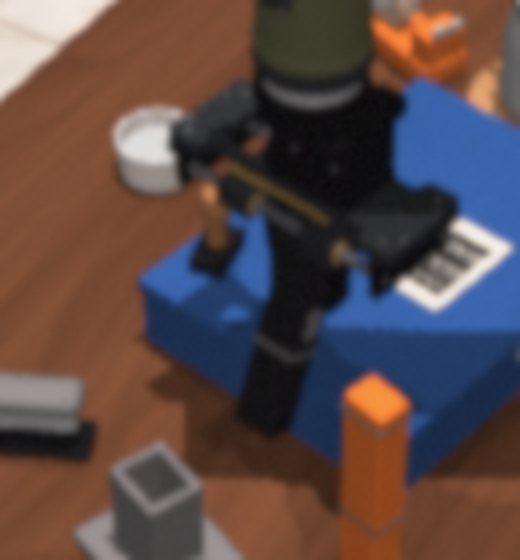

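It is pivoting cleanly, lower end at (265,425), with under 1 N. Continuing.

Emit:
drive_tool(
  increments="0 0 -8 0 255; 0 0 -8 0 255; 0 0 -8 0 255; 0 0 -8 0 255; 0 0 -5 0 255; 0 0 0 0 255; 0 0 0 0 255",
)

```text
time: 21.35
position: [0.5407, 0.1043, 0.1218]
tool_rot: [-1.567, 0.147, -0.146]
ft_force: [0.3, 1.0, -0.8]
grip_width: 0.39
```

```bash
python3 - <<'E'
from h import *
s,M=st();print(boxrel(s["position"]))
snap("l")
cv2.imwrite("pics/l.png",crop("l","side",220,200,100,100,6))
E
```

```text
t 21.35 pos [0.5407 0.1043 0.1218] jaw az -10.69 y [-0.    -0.001 -1.   ] F [ 0.26  0.97 -0.83] w 33.9 q [ 0.54  0.3  -0.9   1.8   0.25  1.16 -0.62]
[-0.02035287  0.10471371]
```

View pics/l.png

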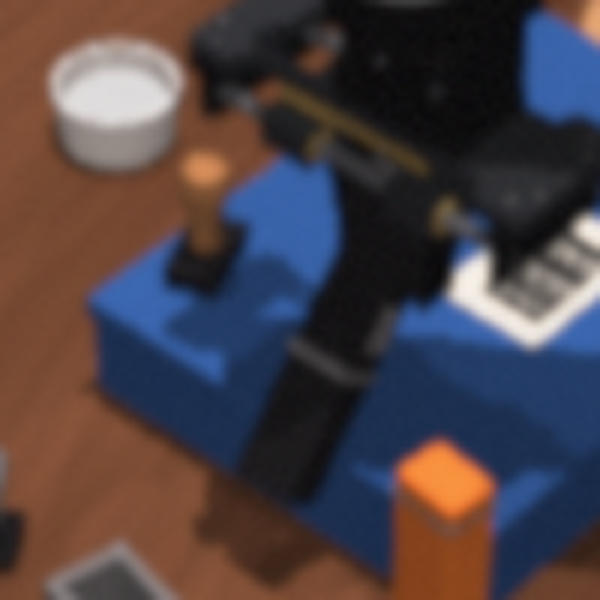

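```bash
cat >> h.py <<'E'
def scanpose(pos,M,phi,s=.1195):
    # top leans toward tool -z
    up=np.array([0,0,1.]);hz=-M[:,2]*[1,1,0];hz/=np.linalg.norm(hz)
    ax=np.cos(phi)*up+np.sin(phi)*hz; g=pos-M[:,1]*.0187
    xx=M[:,0]; yy=np.cross(ax,xx); return g-ax*s,ax,xx,yy
def overlay(a,off,f,view,pos,M,phis,s=.1195):
    for phi,col in zip(phis,[(0,0,255),(0,255,0),(255,255,0)]):
        w,ax,xx,yy=scanpose(pos,M,np.radians(phi),s)
        C=[w+i*.017*xx+j*.013*yy for i,j in((1,1),(1,-1),(-1,-1),(-1,1))]
        c=((proj(np.array(C),view)-off+.5)*f).astype(np.int32);t=((proj(np.array(C)+ax*.09,view)-off+.5)*f).astype(np.int32)
        cv2.polylines(a,[c],True,col,1)
        for p,q in zip(c,t):cv2.line(a,tuple(map(int,p)),tuple(map(int,q)),col,1)
    return a
E
python3 - <<'E'
from h import *
s,M=st()
a=crop("l","side",220,200,100,100,6)
overlay(a,[220,200],6,"side",s["position"],M,[39,43,47])
cv2.imwrite("pics/l2.png",a)
E
```

```text
t 21.45 pos [0.5407 0.1046 0.1218] jaw az -10.67 y [-0.    -0.001 -1.   ] F [ 0.07 -0.52 -1.05] w 34.1 q [ 0.54  0.3  -0.9   1.8   0.25  1.16 -0.62]
```

View pics/l2.png

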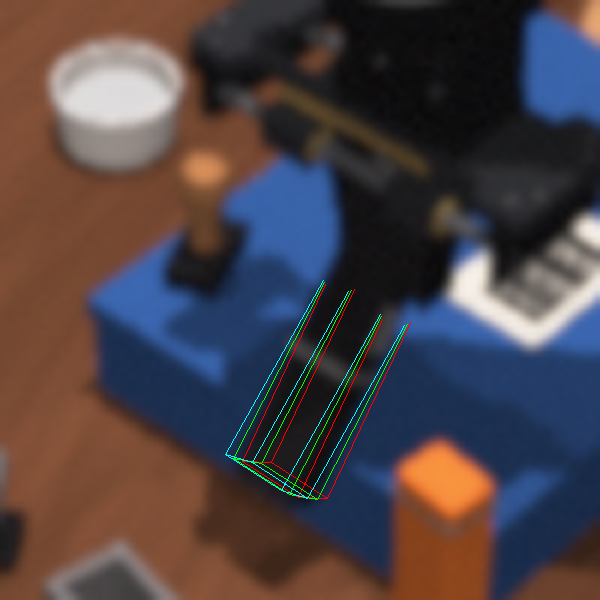

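Emit:
drive_tool(
  increments="0 0 -4 0 255; 0 0 0 0 255",
)

```text
time: 21.7
position: [0.5401, 0.1012, 0.122]
tool_rot: [-1.566, 0.146, -0.146]
ft_force: [-0.6, 0.1, -1.3]
grip_width: 0.389
```

Emit:
drive_tool(
  increments="0 0 0 0 255; 0 0 0 0 255; 0 0 0 0 255; 0 -5 0 0 255; 0 -10 0 0 255; 0 -20 0 0 255; 0 -20 0 0 255; 0 -20 0 0 255; 0 -10 0 0 255; 0 -5 0 0 255; 0 0 0 0 255; 0 0 0 0 255",
  squeeze=45,
)

```text
time: 23.2
position: [0.5397, 0.1009, 0.2112]
tool_rot: [-1.566, 0.147, -0.145]
ft_force: [-0.9, 0.1, -1.3]
grip_width: 0.389
```

```bash
python3 - <<'E'
from h import *
s,M=st();print(boxrel(s["position"]))
snap("m")
a=crop("m","side",220,170,100,100,6);b=a.copy()
overlay(a,[220,170],6,"side",s["position"],M,[41,45,49])
cv2.imwrite("pics/m.png",a);cv2.imwrite("pics/m0.png",b)
E
```

```text
t 23.2 pos [0.5397 0.1009 0.2112] jaw az -10.68 y [-0.001 -0.    -1.   ] F [-0.86  0.15 -1.33] w 33.9 q [ 0.59  0.21 -0.92  1.69  0.17  1.33 -0.55]
[-0.02072101  0.101181  ]
```

View pics/m0.png

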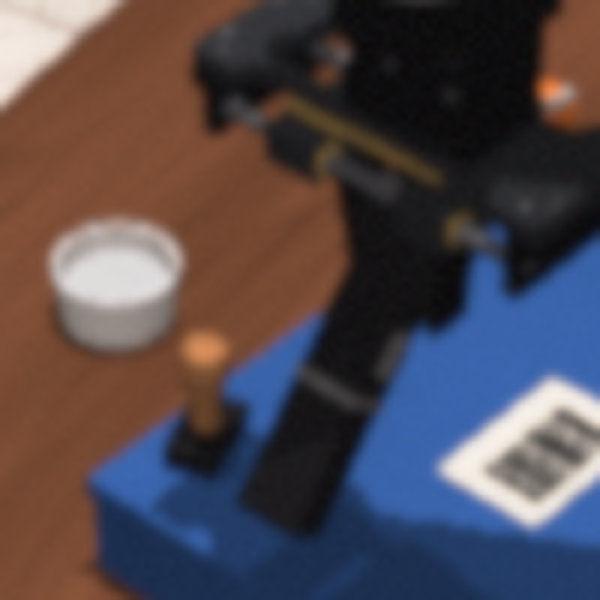

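View pics/m.png

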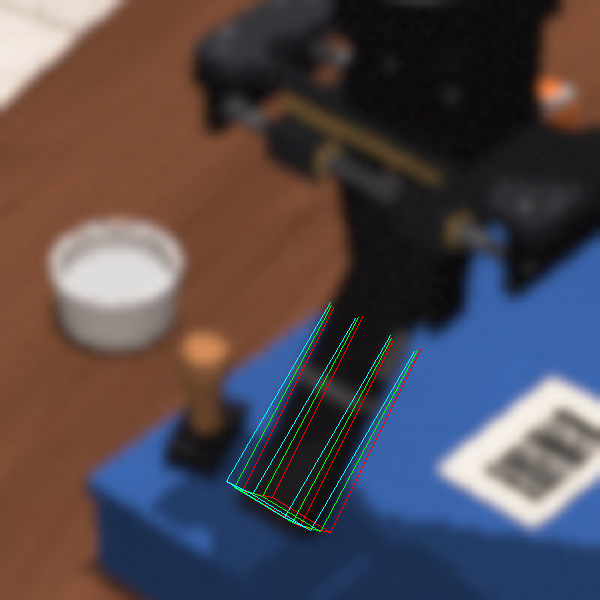

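```bash
cat >> h.py <<'E'
def fitphi(tag,pos,M,x0=43,clip=.085):
    im=cv2.imread(f"pics/side_{tag}.png").astype(np.float32)
    g=im.max(axis=2); F=4
    g=cv2.resize(g,None,fx=F,fy=F,interpolation=cv2.INTER_CUBIC)
    def poly(q):
        w,ax,xx,yy=scanpose(pos,M,np.radians(q[0]),q[1])
        w=w+xx*q[2]+yy*q[3]
        C=np.array([w+i*.017*xx+j*.013*yy for i,j in((1,1),(1,-1),(-1,-1),(-1,1))])
        P=np.r_[C,C+ax*clip];return cv2.convexHull(((proj(P,"side")+.5)*F-.5).astype(np.float32))
    def score(q):
        h=poly(q);m=np.zeros(g.shape,np.float32);cv2.fillConvexPoly(m,np.round(h*16).astype(np.int32),1,cv2.LINE_8,4)
        ins=m>0
        ring=(cv2.dilate(m,np.ones((13,13)))>0)&~ins
        # exclude ring near upper end
        w,ax,xx,yy=scanpose(pos,M,np.radians(q[0]),q[1]);pc=proj(np.array([w,w+ax*(clip-.012)]),"side")*F
        d=pc[1]-pc[0];Y,X=np.nonzero(ring);u=((X-pc[0,0])*d[0]+(Y-pc[0,1])*d[1])/(d@d);k=u<1
        return np.minimum(g[ins],90).mean()-np.minimum(g[Y[k],X[k]],90).mean()
    from scipy.optimize import differential_evolution
    r=differential_evolution(score,[(x0-12,x0+12),(.112,.127),(-.005,.005),(-.006,.006)],maxiter=25,popsize=10,seed=1)
    return r.x,r.fun,poly(r.x)/F
E
python3 - <<'E'
from h import *
s,M=st()
for c in (.06,.075,.085):
    q,f,h=fitphi("m",s["position"],M,clip=c);print(c,q.round(4),f)
a=crop("m","side",220,170,100,100,6)
cv2.polylines(a,[((h.reshape(-1,2)-[220,170]+.5)*6).astype(np.int32)],True,(0,255,0),1)
cv2.imwrite("pics/m2.png",a)
E
```

```text
t 23.3 pos [0.5398 0.1009 0.2113] jaw az -10.67 y [-0.001 -0.    -1.   ] F [-0.95  0.77 -2.04] w 33.7 q [ 0.59  0.21 -0.92  1.69  0.17  1.33 -0.55]
0.06 [ 4.10488e+01  1.26600e-01  2.30000e-03 -1.10000e-03] -48.521705627441406
0.075 [3.79138e+01 1.25900e-01 3.50000e-03 3.20000e-03] -47.19343948364258
0.085 [ 3.96397e+01  1.26700e-01  3.80000e-03 -9.00000e-04] -47.383087158203125
```

View pics/m2.png

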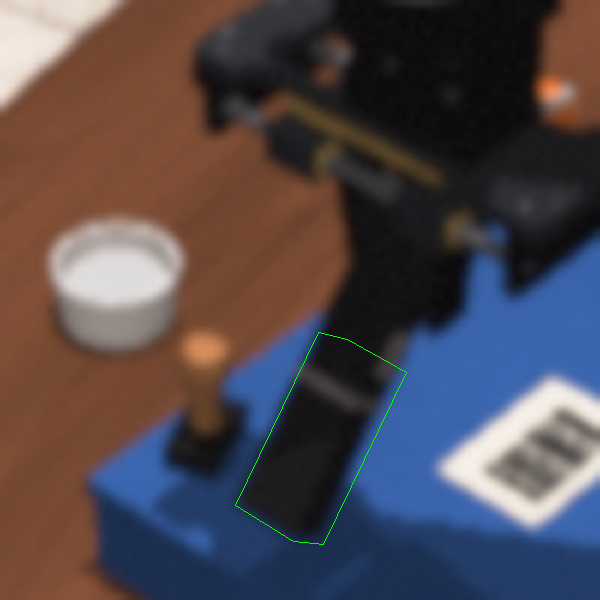

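The fit gives a tilt of about 40–41°. I'll give it one more small push at the box edge to add about 5°.

Emit:
drive_tool(
  increments="0 -1 8 0 255; 0 20 0 0 255; 0 30 0 0 255; 0 25 0 0 255; 0 13 0 0 255; 0 2 0 0 255; 0 0 0 0 255",
)

```text
time: 24.18
position: [0.5421, 0.1091, 0.1234]
tool_rot: [-1.566, 0.145, -0.147]
ft_force: [-0.6, 0.5, -0.5]
grip_width: 0.386
```

Emit:
drive_tool(
  increments="0 0 0 0 255; 0 0 0 0 255; 0 0 -5 0 255; 0 0 -5 0 255; 0 0 -4 0 255; 0 0 -3 0 255; 0 0 0 0 255",
  squeeze=10,
)

```text
time: 25.05
position: [0.5385, 0.0919, 0.123]
tool_rot: [-1.566, 0.146, -0.147]
ft_force: [-0.1, 0.2, 0.7]
grip_width: 0.394
```

Emit:
drive_tool(
  increments="0 0 0 0 255; 0 0 0 0 255; 0 0 0 0 255; 0 -5 0 0 255; 0 -10 0 0 255; 0 -20 0 0 255; 0 -25 0 0 255; 0 -20 0 0 255; 0 -10 0 0 255; 0 -5 0 0 255; 0 0 0 0 255; 0 0 0 0 255",
  squeeze=45,
)

```text
time: 26.55
position: [0.538, 0.092, 0.2172]
tool_rot: [-1.566, 0.147, -0.145]
ft_force: [-0.5, 0.4, -1.5]
grip_width: 0.389
```

```bash
python3 - <<'E'
from h import *
s,M=st();print(boxrel(s["position"]))
snap("n")
for c in (.06,.075,.085):
    q,f,h=fitphi("n",s["position"],M,clip=c,x0=46);print(c,q.round(4),f)
a=crop("n","side",220,170,100,100,6)
cv2.polylines(a,[((h.reshape(-1,2)-[220,170]+.5)*6).astype(np.int32)],True,(0,255,0),1)
cv2.imwrite("pics/n.png",a)
E
```

```text
t 26.55 pos [0.538  0.092  0.2172] jaw az -10.68 y [-0.001 -0.    -1.   ] F [-0.49  0.41 -1.51] w 33.8 q [ 0.61  0.2  -0.92  1.69  0.16  1.33 -0.53]
[-0.02075333  0.09218843]
0.06 [ 4.5639e+01  1.2690e-01  2.1000e-03 -2.0000e-03] -48.493431091308594
0.075 [4.16279e+01 1.26400e-01 2.60000e-03 4.40000e-03] -46.691890716552734
0.085 [4.00268e+01 1.26500e-01 4.70000e-03 3.60000e-03] -47.20771789550781
```

View pics/n.png

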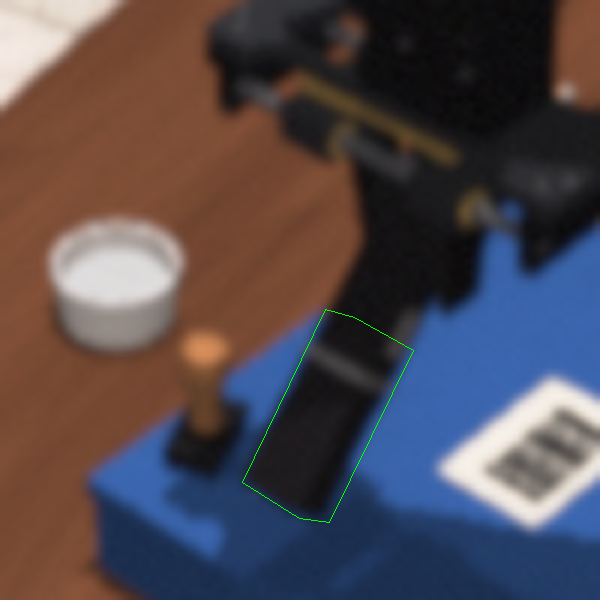

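The side camera looks nearly along the tilt plane, so I'll yaw the scanner square to the camera for a better measurement.

Emit:
drive_tool(
  increments="0 0 0 10 255; 0 0 0 10 255; 0 0 0 10 255; 0 0 0 10 255; 0 0 0 10 255; 0 0 0 0 255; 0 0 0 0 255",
)

```text
time: 27.52
position: [0.5383, 0.0923, 0.2177]
tool_rot: [-1.41, 0.823, -0.822]
ft_force: [0.3, 0.5, -1.7]
grip_width: 0.387
```

```bash
python3 - <<'E'
from h import *
s,M=st()
snap("o")
for c in (.06,.075,.085):
    q,f,h=fitphi("o",s["position"],M,clip=c,x0=45);print(c,q.round(4),f)
p=proj(s["position"],"side")[0].astype(int)-[50,45];print(p)
a=crop("o","side",p[0],p[1],100,100,6)
cv2.polylines(a,[((h.reshape(-1,2)-p+.5)*6).astype(np.int32)],True,(0,255,255),1)
overlay(a,p,6,"side",s["position"],M,[41,46])
cv2.imwrite("pics/o.png",a)
E
```

```text
t 27.525 pos [0.5383 0.0923 0.2177] jaw az -60.5 y [-0.001  0.    -1.   ] F [ 0.29  0.49 -1.66] w 33.7 q [ 0.53  0.17 -0.82  1.69  0.13  1.33 -1.38]
0.06 [4.24529e+01 1.26600e-01 3.50000e-03 5.80000e-03] -45.667274475097656
0.075 [4.28338e+01 1.26300e-01 3.70000e-03 5.50000e-03] -44.39933776855469
0.085 [4.25168e+01 1.25300e-01 3.60000e-03 6.00000e-03] -44.04848098754883
[239 171]
```

View pics/o.png

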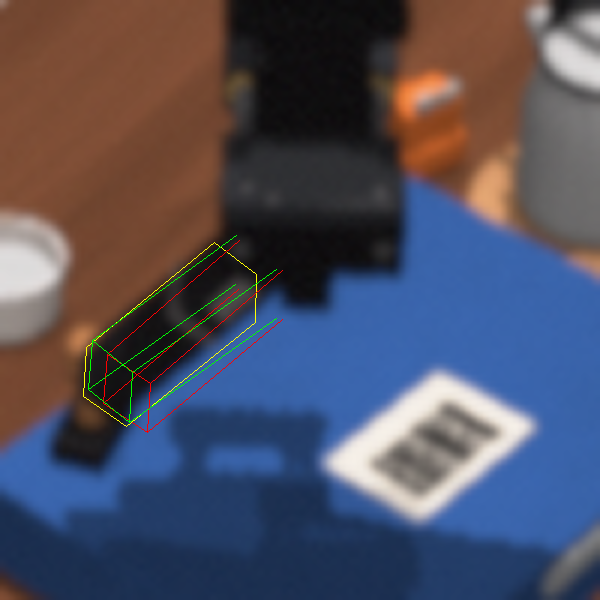

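```bash
python3 - <<'E'
from h import *
np.set_printoptions(precision=4,suppress=True)
o=lambda p:np.array([239,171])+(np.array(p)+.5)/6-.5
print("label side",ray(np.mean([o(p) for p in[(438,370),(537,427),(422,522),(323,462)]],axis=0),"side",.06))
s,M0=st()
M=R.from_euler('z',40,degrees=True).as_matrix()@M0
L=np.array([.513,.003,.06])
for phi,sg,xo,yo in((43.5,.123,.002,.003),(42.6,.126,.0036,.0057),(45,.1195,0,0)):
    w,ax,xx,yy=scanpose(np.zeros(3),M,np.radians(phi),sg); w=w+xx*xo+yy*yo
    P=L+.1*ax-w; d=P-s["position"]; print(P,"tool after yaw",(M.T@d*1e3).round(1),np.hypot(*P[:2]))
E
```

```text
label side [0.5125 0.0046 0.06  ]
t 27.625 pos [0.5384 0.0922 0.2178] jaw az -60.57 y [-0.  0. -1.] F [-0.21 -0.23 -1.49] w 33.5 q [ 0.53  0.17 -0.82  1.69  0.13  1.33 -1.38]
[ 0.4564 -0.1421  0.201 ] tool after yaw [   5.6   16.8 -248.1] 0.4780273325249673
[ 0.4544 -0.1429  0.2038] tool after yaw [   4.    14.  -249.6] 0.4763464393149374
[ 0.4585 -0.1423  0.1965] tool after yaw [   7.6   21.3 -247.7] 0.48005137685068594
```

Emit:
drive_tool(
  increments="0 0 0 -10 255; 0 0 0 -10 255; 0 0 0 -10 255; 0 0 0 -10 255; 0 0 -15 0 255; 1 0 -30 0 255; 1 0 -40 0 255; 1 0 -40 0 255; 1 0 -40 0 255; 1 0 -40 0 255; 0 4 -28 0 255; 0 6 -15 0 255; 0 6 0 0 255; 0 0 0 0 255; 0 0 0 0 255; 0 0 0 0 255",
)

```text
time: 29.62
position: [0.456, -0.1408, 0.2022]
tool_rot: [-1.552, 0.282, -0.282]
ft_force: [-0.5, -0.6, -1.4]
grip_width: 0.389
```

```bash
python3 - <<'E'
from h import *
s,M=st()
snap("p")
L=np.array([.513,.0035,.06])
for c in (.06,.08):
    q,f,h=fitphi("p",s["position"],M,clip=c,x0=45);print(c,q.round(4),f)
w,ax,xx,yy=scanpose(s["position"],M,np.radians(43.5),.123);w=w+xx*.002+yy*.003
t=(w[2]-.06)/ax[2];print("window",w,"hits",w-ax*t,"dist",t)
p=proj(L,"side")[0].astype(int)-[55,70];print(p)
a=crop("p","side",p[0],p[1],110,110,5)
overlay(a,p,5,"side",s["position"],M,[41,46],.1225)
for X in (w,w-ax*t,L):
  cv2.circle(a,tuple(((proj(X,"side")[0]-p+.5)*5).astype(int)),3,(255,0,255),-1)
cv2.imwrite("pics/p.png",a);cv2.imwrite("pics/p1.png",cv2.imread("pics/top_p.png"))
E
```

```text
t 29.625 pos [ 0.456  -0.1408  0.2022] jaw az -20.59 y [ 0. -0. -1.] F [-0.47 -0.59 -1.39] w 33.8 q [ 0.95 -0.01 -0.69  1.87 -0.01  1.28 -0.1 ]
0.06 [4.16282e+01 1.25500e-01 3.50000e-03 5.20000e-03] -51.5533561706543
0.08 [ 4.53197e+01  1.25400e-01  4.80000e-03 -3.40000e-03] -49.829322814941406
window [ 0.48844131 -0.06024815  0.13372012] hits [0.51303829 0.00524292 0.06      ] dist 0.10163044721891352
[255 174]
```

View pics/p.png

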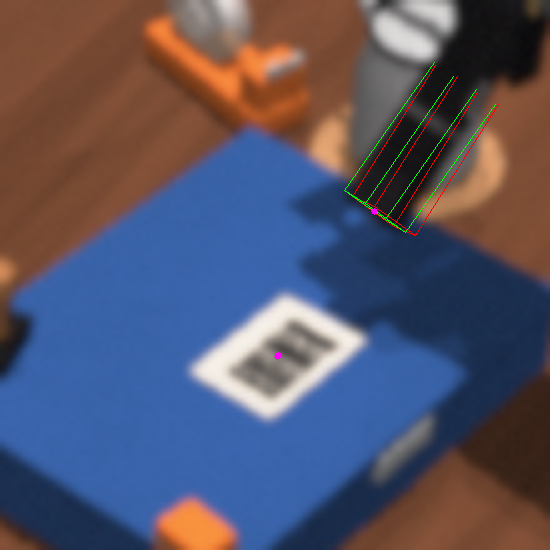

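View pics/p1.png

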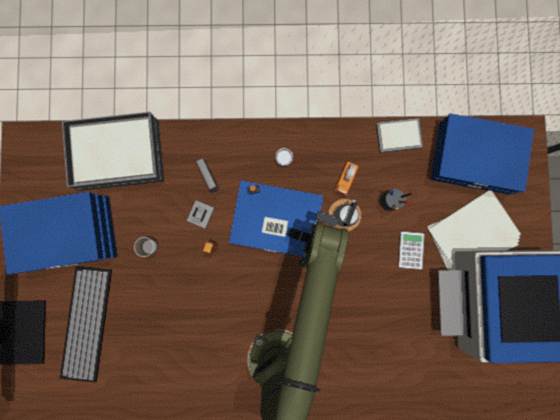

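View pics/side_p.png

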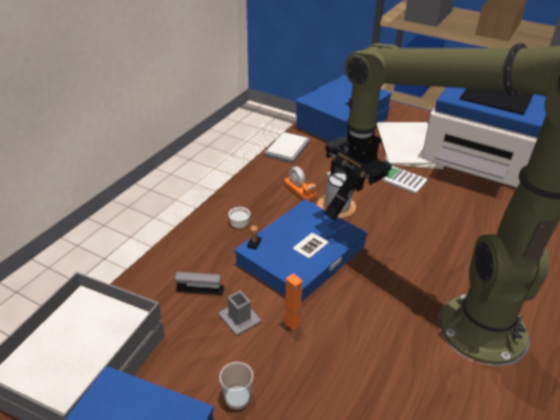

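```bash
python3 - <<'E'
from h import *
s,M=st()
a=crop("p","top",255,195,75,75,8)
overlay(a,[255,195],8,"top",s["position"],M,[41,46],.1225)
w,ax,xx,yy=scanpose(s["position"],M,np.radians(43.5),.123)
for X in (w,w-ax*.1):
  cv2.circle(a,tuple(((proj(X,"top")[0]-[255,195]+.5)*8).astype(int)),3,(255,0,255),-1)
cv2.imwrite("pics/p3.png",a)
E
```

```text
t 29.725 pos [ 0.4559 -0.1412  0.2021] jaw az -20.63 y [ 0. -0. -1.] F [-0.22 -0.85 -1.29] w 33.7 q [ 0.95 -0.01 -0.69  1.87 -0.01  1.28 -0.1 ]
```

View pics/p3.png

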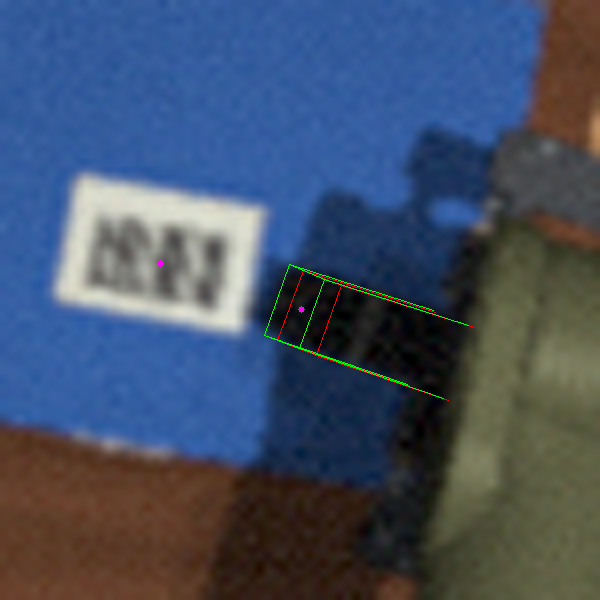

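Both views agree: tilt is about 43–45° and the axis meets the label's middle at about 0.10 m. I'll settle for a moment, then hand in.

Emit:
drive_tool(
  increments="0 0 0 0 255; 0 0 0 0 255; 0 0 0 0 255; 0 0 0 0 255",
)

```text
time: 30.22
position: [0.4556, -0.1417, 0.202]
tool_rot: [-1.552, 0.283, -0.283]
ft_force: [-0.2, 0.8, -1.1]
grip_width: 0.383
```

```bash
python3 - <<'E'
from h import *
from bench import workorder
s,M=st();print(np.abs(s["qd"]).max())
snap("q")
print(np.abs(cv2.imread("pics/side_q.png").astype(int)-cv2.imread("pics/side_p.png")).max())
print(workorder.close_job())
E
```

```text
t 30.225 pos [ 0.4556 -0.1417  0.202 ] jaw az -20.68 y [-0. -0. -1.] F [-0.24  0.83 -1.12] w 33.3 q [ 0.95 -0.01 -0.69  1.87 -0.01  1.28 -0.1 ]
0.001866722244838533
24
the job is handed in; nothing more can be done
None
```

I moved the jug by its handle onto the coaster, where it stands upright. I then drew the dark scanner straight up out of its holder. The tool can only point down, so I slanted the scanner by pivoting it in a light grip against the fixed edge of the file box. It took two pushes; the first reached only about 41°. I handed the job in at 30.3 s with the scanner held over the label.

**Last checks:**
- **Scanner:** the tilt is about 43–45° and the glass is about 10 cm from the label. Its axis meets the lid within a few mm of the label's middle.
- **Hold:** the arm was still, with joint speeds under 0.002 rad/s and about 1 N at the wrist, roughly the scanner's own weight.
- **Other things:** nothing else looked moved or touched, and the orange bar was never touched.

**What disagreed:** the single-view tilt fits ranged from 40° to 46°, and the push geometry predicted about 47°. I relied on overlays in both camera views, which agreed with each other, so the tilt is known only to about 2–3°.

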